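Load a closed dish and index the viewing slide over its white tile

TASK

Lift the closed dish off the bench and set it down flat in the white ring of the viewing slide's carriage, without dropping it or tipping it over. Then pull up the red lock plunger, slide the carriage to the next hole so that the dish lies over the white tile (not the black one), and let the pin drop fully home. Finish while still holding the red knob with the pin fully in; leave the tip box, bottle and magnifier where they are.

Things in the scene. Friction and masses are not known exactly. Their poses are not given: they have to be found in the camera images.
- dish_centre (a point): closed clear dish with amber agar inside, standing alone on the bench: one rigid straight-sided disc 55 mm in diameter and 15 mm high, about 40 g, smooth. The point is its centre, 7.5 mm above its underside; z is its axis, upright.
- stand: viewing slide, fixed to the bench: slate-blue base plate 165 mm (its x) by 320 mm (its y) with two rails and a steel index bar along its y. Origin on the bench under the middle; x points across the rails from the lock plunger's side to the dish's side, y along the rails. Base top 16 mm above the bench. The index bar has three countersunk holes of 9.5 mm, at y = -70, 0 and +70 mm; bar top 26 mm above the bench, hole depth 10 mm, countersink 2 mm.
- carriage (a joint): position of the carriage along the stand's y in m: 0 at the middle hole, where it starts locked; +0.070 and -0.070 at the other two holes; end stops at +-0.085. It runs with about 1 N of friction when the pin is out. The carriage is an aluminium plate 152 mm (x) by 86 mm (y), top 40 mm above the bench, with a white ring and the red-knobbed plunger on it.
- nest (a point): centre of the seat inside the carriage's white ring, on the plate's top surface (40 mm above the bench), where the underside of the dish comes to rest. The ring is 60 mm inside, 67 mm outside and stands 4 mm above the seat, so the upper 11 mm of a seated dish stay free. A 44 mm sight hole lies below. Axes are parallel to the stand's. It moves with the carriage.
- plunger (a joint): lift of the lock plunger in m: 0 = pin fully home in a hole (pin nose 8 mm down in the bar); 0.008 = nose resting on top of the bar between holes; 0.012 = pulled right up. A spring pushes it down with 4 N at 0 and 10 N at 0.012. The pin is 8 mm thick with a round nose and finds a hole from about 2 mm off.
- knob (a point): centre of the plunger's upright red knob, 24 mm in diameter and 22 mm high, 70 mm above the bench when the pin is home; it goes straight up with the plunger and along with the carriage. It stands 85 mm from the nest, towards the stand's -x. Below it a steel housing 18 mm in diameter begins 13 mm below this point.
- white_tile: white square background tile 62 mm wide and 4 mm thick let into the stand's base, 70 mm along the rails to one side of the middle hole; which side varies. Origin at the centre of its underside; with the pin in the hole on that side the nest's centre stands directly above it.
- black_tile: black tile of the same size on the other side of the middle.
- tip_box: bystander: yellow box of 96 clear tips, 88 x 128 mm, 64 mm high. Origin under its centre, long side along y.
- bottle: bystander: white bottle with blue cap, 64 mm in diameter, 145 mm high. Origin under its centre.
- magnifier: bystander: hand magnifier lying flat, black rim 68 mm in diameter and 10 mm high, handle reaching 115 mm along its -x. Origin under the centre of the lens.
Things that resemble listed ones, but are neither listed nor needed, are in the scene too. Leave any green, purple or turquoise look-alike of the part that bears dish_centre alone.

How it is judged:
On the way, in this order (a step that is already met when the one before it is completed fails the run):
1. the dish sits flat in the ring, let go, with the carriage still locked at the middle hole (horizontal distance between dish_centre and nest below 0.004 m and z of dish_centre in the frame of nest below 0.009 m and angle between dish_centre's own z axis and vertical below 0.06 rad and contact force between the fingers and dish below 0.05 N and value of joint carriage between -0.003 and 0.003 m and value of joint plunger below 0.002 m), for 0.2 s.
2. the plunger is pulled up by the fingers, the dish riding in the ring (value of joint plunger above 0.0065 m and contact force between the fingers and plunger above 1 N and horizontal distance between dish_centre and nest below 0.005 m), for 0.2 s.
At the end, for the whole second after the job is handed in: The carriage is locked over the white tile (nest within 3 mm of the tile's centre, plunger less than 1.5 mm up) and still, the dish lies flat in the ring (centred within 4 mm, tilt under 0.06 rad, untouched by the robot), and the fingers are still holding the red knob (more than 2 N) (horizontal distance between nest and white_tile below 0.003 m and value of joint plunger below 0.0015 m and contact force between the fingers and plunger above 2 N and velocity of joint carriage between -0.01 and 0.01 m/s and horizontal distance between dish_centre and nest below 0.004 m and z of dish_centre in the frame of nest below 0.009 m and angle between dish_centre's own z axis and vertical below 0.06 rad and contact force between each of the arm, the fingers and dish below 0.05 N); the arm keeps its last pose, push and grip.
It fails at once if the dish is dropped or flung (over 0.6 m/s while not held) (linear speed of dish above 0.6 m/s and contact force between the fingers and dish below 0.05 N).
It fails at once if the dish is tipped (over 0.7 rad) (angle between dish_centre's own z axis and vertical above 0.7 rad).
It fails at once if the tip box, bottle or magnifier is moved (over 20 mm) or tipped (distance of any of tip_box, bottle, magnifier from where it was at the start of the episode above 0.02 m or angle between any of tip_box, bottle, magnifier's own z axis and vertical above 0.4 rad).
It also fails if it takes over 42 s, if anything falls off the work surface, if the arm or the gripper's body presses on something with over 40 N, if the wrist force passes 120 N, or if a joint passes its speed limit or range.

ROBOT

A 6-joint arm with a two-finger parallel gripper is mounted at the origin on the work surface. World frame = base frame: x ahead of the robot, y to its left, z up, the work surface at z = 0. Lengths are in m, angles in rad, forces in N, time in s.
With the tool pointing down it reaches from about 0.35 to 0.725 m from the base axis. Payload 4.3 kg.
Tool frame: the origin (TCP) lies on the centre line of the jaws, within the pads' length; the fingertips stand 22 mm ahead of it and the grasp point (between the pads) lies 3 mm ahead of it; x points along the fingers, y is the direction in which the jaws open and shut, and the axes are right-handed (so a half turn about x gives the same grasp; the last joint's range is limited). The gripper opens to 85 mm and grips with 20 to 120 N. Pads are 22 mm wide; open, the fingers measure 114 mm over their backs; the gripper's body (76 mm by 85 mm) begins 54 mm behind the grasp point. The pads swing forward as they close: fully open they stand 13 mm farther back than shut.
Start: joints at [-1.284, 0.377, 0.081, 1.274, 0, 1.46], TCP at [0.222, -0.53, 0.253] pointing down, gripper open.
Joint ranges: [-2.72, 2.72], [-0.84, 1.66], [-1.02, 1.22], [-1.77, 2.12], [-1.37, 1.28], [-3.14, 3.14]. Speed limits (rad/s): [2.57, 2.57, 3.14, 3.14, 3.14, 3.14].

INTERFACE

Orientations are given as a 3x3 rotation matrix whose columns are the frame's x, y, z axes.
In Python, from workcell import arm gives the robot as it stands.
- The arm moves only by the tool send_rows, never from a script. Its argument "plan" is a list of rows, each a list of 4 numbers: the shift along the tool's x, y, z in units of 40 mm (1.0 is 40 mm), then the turn about the tool's x in units of 6 degrees (1.0 is 6 degrees). In form: [[x, y, z, twist], ...]. A call has 1 to 10 rows; each row is the pose to reach, as a shift and turn from the pose measured when the call began, along the tool's axes at that moment; what a row does not reach only later rows make up. A row lasts 1/12 s, in which the tool goes at most 41.7 mm and 7.16 degrees, less where a joint would pass 70% of its speed; a pose out of reach is approached as far as the arm can. A call with a gripper value outside its range is refused whole. "fingers" is the opening, from 0 (shut) to 1 (fully open), set as the call begins (left out, the last holds). The fingers move at their own pace and stop on an object; the grip force is fixed at half the most. Time passes only in rows, so rows that repeat a pose let the fingers close. It gives the time, the measured TCP pose, the force and the opening at its end, in the units of the state.
- arm.get_obs(): the state, without advancing time (a new reading comes with each control period).
- arm.capture(name): name is "side" or "top"; returns a dict with "img" (420x560x3 uint8, red, green, blue), "intrinsics" (3x3 intrinsics, pixels), "xyz" and "attitude" of the camera in the world. Camera axes: x right, y up, looking along -z (the intrinsics and any distortion apply to the point x, -y, -z); pixel columns grow to the right and rows downward; lengths in m; the calibration is good to about 2 mm. A picture is of the moment at which its call begins. There is no depth.
- arm.hand_in(): hands the job in, once; it reports no verdict.
Trained networks look in a picture, given as the dict that the camera call returned (one of the last four; its "shot" number tells which), for a name from the list of things; names that differ only in an ending like _2 or _b are one class to them, and where a whole thing is asked for, a point or a joint stands for the part that bears it (a point fixed in the world has none). Each returns a list of dicts, best first, with "confidence" (0 to 1); they miss things now and then, are a little off and sometimes report something else, mostly with a low value. They report only what shows in the picture. A call takes as long as a camera call. They do not tell look-alikes from the thing itself.
- arm.recognise(target, picture): "xyz" ([x, y, z] in m, in world coordinates, good to about 4 mm: the middle of the surface that is visible of it).
- arm.silhouettes(target, picture): "region" (420x560 bool, what is visible of it).
- arm.landmark_of(target, picture): "xyz" ([x, y, z] in m, in world coordinates, good to about 4 mm: a listed point, or the origin of a listed thing).
The state is a dict: "clock": time; "q": joint angles; "qvel": joint speeds; "tau": joint torques, N m; "ee_pos": TCP position; "ee_rot": TCP orientation; "ft_force": force on the tool from outside, world axes, zero at the start; "moment": the same for the moment, N m; "width": finger opening in m.
Only numpy, scipy, OpenCV 4.12 (cv2) and the standard library are available. Lean on these libraries where they do the work, as an engineer would, in place of code of your own. Each camera call takes 0.05 s, during which the arm holds its last target. There are 200 camera calls.

## Working session

There is one attempt and no reset: what is moved stays moved. The work goes in short steps, Python scripts to look and compute and a tool call to move; the robot and the scene stay as the last step left them, time stands still between calls to the robot, and variables do not carry over. Pictures are saved under pics/ and viewed, about 8 in all and at most 12, crops included, and the job is handed in when it is done.

Besides the shell and the picture viewer there is one more tool, called after "Call:" in YAML: its name, and indented under it one key for each argument. send_rows: Moves the arm, as the interface text tells. Its arguments: {"type":"object","properties":{"plan":{"type":"array","items":{"type":"array","items":{"type":"number"}}},"fingers":{"type":"number"}},"required":["plan"]}

```bash
mkdir -p pics
cat > h.py <<'E'
import numpy as np, cv2
from workcell import arm
def save(p,name): cv2.imwrite(f'pics/{name}.png',cv2.cvtColor(p['img'],cv2.COLOR_RGB2BGR))
def ray(p,u,v,z):
    K=np.array(p['intrinsics']);R=np.array(p['attitude']);c=np.array(p['xyz'])
    d=np.linalg.inv(K)@[u,v,1];d=R@(d*[1,-1,-1]);return c+d*(z-c[2])/d[2]
def proj(p,X):
    K=np.array(p['intrinsics']);R=np.array(p['attitude']);c=np.array(p['xyz'])
    x=(R.T@(np.array(X)-c))*[1,-1,-1];x=K@x;return x[:2]/x[2]
def rel(X):
    o=arm.get_obs();return np.array(o['ee_rot']).T@(np.array(X)-o['ee_pos'])/0.04
E
python3 - <<'E'
from h import *
np.set_printoptions(precision=4,suppress=True)
P={n:arm.capture(n) for n in('side','top')}
im=[]
for n,p in P.items():
    save(p,n+'0');print(n,p['xyz'],p['intrinsics'],{k for k in p})
    for t in['dish_centre','nest','knob','stand','white_tile','black_tile','tip_box','bottle','magnifier']:
        for r in arm.landmark_of(t,p)[:5]: print(n,t,np.array(r['xyz']),round(r['confidence'],2),proj(p,r['xyz']).round())
o=arm.get_obs();print(o)
E
```

```text
side [0.0033 0.7145 0.5919] [[404.7944   0.     273.3553]
 [  0.     404.7944 209.731 ]
 [  0.       0.       1.    ]] {'attitude', 'img', 'xyz', 'intrinsics', 'shot'}
side dish_centre [ 0.3914 -0.3622  0.0073] 0.63 [405. 198.]
side dish_centre [ 0.5041 -0.3268  0.0034] 0.63 [365. 193.]
side dish_centre [ 0.5116 -0.2425  0.0038] 0.6 [349. 202.]
side dish_centre [ 0.3275 -0.2713  0.0072] 0.54 [413. 217.]
side dish_centre [ 0.4198 -0.2542  0.0079] 0.49 [380. 209.]
side nest [0.5903 0.0363 0.0433] 0.8 [269. 221.]
side knob [0.5059 0.0409 0.0676] 0.68 [294. 225.]
side stand [ 0.5515  0.04   -0.0017] 0.55 [280. 241.]
side white_tile [0.5936 0.1123 0.0164] 0.79 [249. 243.]
side black_tile [ 0.5939 -0.0267  0.0142] 0.69 [283. 220.]
side tip_box [ 0.6741 -0.3191  0.0015] 0.98 [319. 180.]
side bottle [0.4343 0.3843 0.0002] 0.58 [214. 345.]
side magnifier [0.7977 0.0779 0.0014] 0.78 [205. 217.]
top [0.453  0.0287 1.229 ] [[493.407    0.     279.4262]
 [  0.     493.407  204.6172]
 [  0.       0.       1.    ]] {'attitude', 'img', 'xyz', 'intrinsics', 'shot'}
top dish_centre [ 0.395  -0.3627  0
[... 559 characters left out ...]
.61 [301. 200.]
top tip_box [ 0.6734 -0.3188 -0.0017] 0.62 [417. 169.]
top bottle [ 0.4266  0.3855 -0.0018] 0.6 [134. 265.]
top magnifier [ 0.8014  0.0785 -0.0037] 0.57 [260. 119.]
{'clock': 1.0, 'q': array([-1.2843,  0.3773,  0.081 ,  1.2744, -0.    ,  1.4605]), 'qvel': array([ 0.0019, -0.001 , -0.0004,  0.0001, -0.0001, -0.0003]), 'tau': array([ -0.    , -46.3528,  27.0164,   0.0002,  -0.    ,  -0.    ]), 'ee_pos': array([ 0.2222, -0.5304,  0.2533]), 'ee_rot': array([[ 0.    ,  0.3865, -0.9223],
       [-0.0001, -0.9223, -0.3865],
       [-1.    ,  0.0001,  0.    ]]), 'ft_force': array([ 0.3389, -0.0546, -0.9837]), 'moment': array([-0.0066,  0.0092, -0.0365]), 'width': 0.08508879168211769}
```

View pics/top0.png

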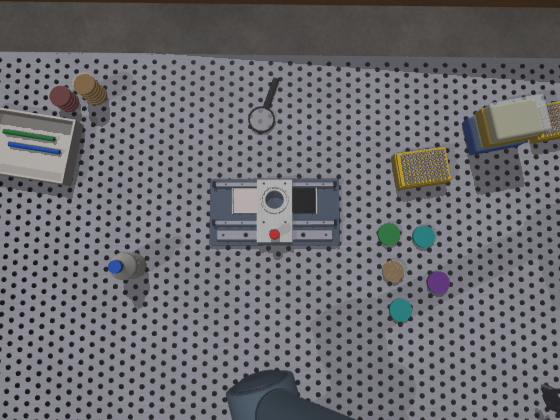

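View pics/side0.png

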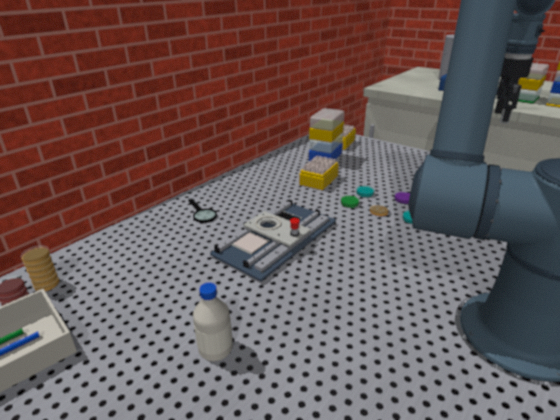

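```bash
cat > m.py <<'E'
from h import *
np.set_printoptions(precision=4,suppress=True)
def ctr(mask):
    n,l,s,c=cv2.connectedComponentsWithStats(mask.astype('uint8'));return [(c[i],s[i][4],s[i][:4]) for i in np.argsort(-s[1:,4])[:2]+1]
E
python3 - <<'E'
from m import *
P={n:arm.capture(n) for n in('top','side')}
for n,p in P.items():
    hsv=cv2.cvtColor(p['img'],cv2.COLOR_RGB2HSV);H,S,V=[hsv[...,i].astype(int) for i in range(3)]
    for nm,z,t in(('dish',.0075,'dish_centre'),('knob',.07,'knob'),('ring',.04,'nest')):
        for r in arm.silhouettes(t,p):
            m=r['region'];
            if m.sum()==0: continue
            y,x=np.nonzero(m);c=((x.min()+x.max())/2,(y.min()+y.max())/2);print(n,nm,round(r['confidence'],2),m.sum(),c,np.median(p['img'][m],0),ray(p,x.mean(),y.mean(),z))
    red=((H<8)|(H>172))&(S>170)&(V>110)
    for c,a,b in ctr(red):print(n,'red',c,a,b,ray(p,*c,.07))
    am=(H>8)&(H<22)&(S>60)&(V>60)
    a0=np.zeros_like(am); 
    q=proj(p,[.421,-.255,.0075]).astype(int);a0[q[1]-15:q[1]+16,q[0]-15:q[0]+16]=1
    for c,a,b in ctr(am&a0):print(n,'amber',c,a,b,ray(p,*c,.012))
    if n=='top':
        A=p['img'][215:330,370:460];B=p['img'][170:255,200:350]
        A=cv2.resize(A,None,fx=4,fy=4,interpolation=3);B=cv2.resize(B,(400,227),interpolation=3)
        C=np.zeros((460,770,3),'uint8');C[:,:360]=A;C[:227,365:765]=B
        s=P['top'];save({'img':C},'crop')
E
```

```text
top dish 0.97 383 (np.float64(393.0), np.float64(270.0)) [127. 106.  79.] [ 0.4202 -0.2532  0.0075]
top dish 0.93 381 (np.float64(423.0), np.float64(236.0)) [ 43. 125. 125.] [ 0.5053 -0.3291  0.0075]
top dish 0.79 385 (np.float64(400.5), np.float64(309.0)) [ 43. 125. 126.] [ 0.3269 -0.2697  0.0075]
top dish 0.76 431 (np.float64(388.5), np.float64(233.5)) [ 51. 115.  66.] [ 0.5105 -0.243   0.0075]
top dish 0.67 429 (np.float64(438.0), np.float64(282.0)) [ 94.  56. 122.] [ 0.3931 -0.3631  0.0075]
top ring 0.66 1879 (np.float64(274.0), np.float64(210.5)) [172. 171. 171.] [0.5577 0.0397 0.04  ]
top red [273.7541 233.6721] 61 [270 230   9   9] [0.5048 0.0401 0.07  ]
top amber [392.578  270.5434] 346 [382 260  22  22] [ 0.4199 -0.251   0.012 ]
side dish 0.64 208 (np.float64(379.0), np.float64(209.0)) [123. 104.  76.] [ 0.4218 -0.2557  0.0075]
side dish 0.58 150 (np.float64(365.0), np.float64(191.5)) [ 18.5 126.  123. ] [ 0.5072 -0.329   0.0075]
side dish 0.5 75 (np.float64(407.0), np.float64(217.0)) [ 17. 116. 114.] [ 0.34   -0.261   0.0075]
side dish 0.49 149 (np.float64(350.0), np.float64(201.0)) [ 31. 116.  50.] [ 0.5123 -0.2469  0.0075]
side knob 0.65 99 (np.float64(294.5), np.float64(223.5)) [134.  30.  27.] [0.5072 0.0377 0.07  ]
side ring 0.69 1208 (np.float64(276.5), np.float64(228.0)) [155. 153. 149.] [0.5542 0.0436 0.04  ]
side red [ 20.5397 138.5661] 189 [  5 130  31  18] [1.7173 0.1894 0.07  ]
side red [418.0769  23.9423] 156 [406  21  25   7] [ 2.0825 -4.555   0.07  ]
side amber [378.8239 210.6164] 159 [370 206  18  11] [ 0.4144 -0.2378  0.012 ]
```

View pics/crop.png

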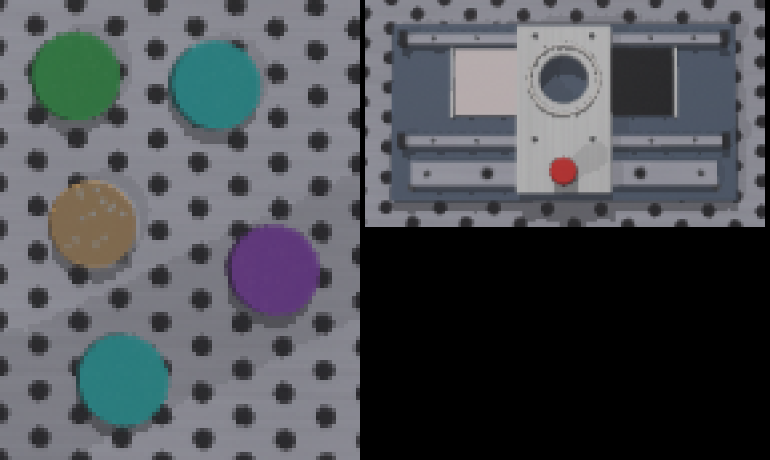

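Call:
send_rows:
  plan:
    - [0,-0.5,-0.8,-1.1]
    - [0.3,-1.0,-1.6,-2.2]
    - [0.8,-1.5,-2.4,-3.3]
    - [1.3,-2.0,-3.2,-4.4]
    - [1.8,-2.5,-4.0,-5.5]
    - [2.3,-3.0,-4.8,-6.6]
    - [2.8,-3.5,-5.6,-7.7]
    - [3.3,-4.0,-6.4,-8.8]
    - [3.6,-4.3,-7.0,-10.0]
    - [3.8,-4.47,-7.24,-11.2]
  fingers: 0.8

```text
clock: 2.23
ee_pos: [0.4213, -0.2496, 0.0995]
ee_rot: [[-0.001, 1.0, 0.008], [0.003, 0.008, -1.0], [-1.0, -0.001, -0.003]]
ft_force: [-0.1, 0.3, -0.7]
width: 0.0685
```

Run:
```python
from m import *
o=arm.get_obs();print(o['clock'],o['ee_pos'],o['ee_rot'][:,1],o['width'],rel([.420,-.253,.03]),o['ft_force'])
p=arm.capture('side');q=proj(p,[.42,-.253,.05]).astype(int);print(q);c=p['img'][q[1]-50:q[1]+50,q[0]-60:q[0]+60];save({'img':cv2.resize(c,None,fx=5,fy=5,interpolation=3)},'s1')
from h import *
# stand yaw + ring centre from first top picture
t=arm.capture('top');save(t,'t1')
g=cv2.imread('pics/top0.png')
R=t
def pt(u,v,z):return ray(R,u,v,z)
# rails: long lines
e=cv2.Canny(cv2.cvtColor(g,6)[175:250,205:345],60,150)
for l in cv2.HoughLinesP(e,1,np.pi/720,35,minLineLength=45,maxLineGap=6)[:,0]:
    a=pt(l[0]+205,l[1]+175,.02);b=pt(l[2]+205,l[3]+175,.02);d=b-a
    if abs(d[1])>.12: print('yaw',np.degrees(np.arctan2(d[0],-d[1])).round(2),np.hypot(*d[:2]).round(3))
```

```text
2.2333 [ 0.4213 -0.2496  0.0995] [ 1.      0.0077 -0.0008] 0.06852648372397831 [ 1.738  -0.0306  0.0895] [-0.115   0.2695 -0.6721]
[380 196]
yaw 0.54 0.141
yaw 0.52 0.127
yaw 0.53 0.123
yaw 0.52 0.129
yaw 0.52 0.129
```

Call:
send_rows:
  plan:
    - [0.5,0,0.05,0]
    - [1.1,-0.03,0.09,0]
    - [1.6,-0.03,0.09,0]
    - [1.75,-0.03,0.09,0]
    - [1.8,-0.03,0.09,0]
    - [1.85,-0.03,0.09,0]
    - [1.85,-0.03,0.09,0]

```text
clock: 2.92
ee_pos: [0.4193, -0.2551, 0.0267]
ee_rot: [[-0.001, 1.0, 0.001], [0.001, 0.001, -1.0], [-1.0, -0.001, -0.001]]
ft_force: [-0.5, -0.7, -0.6]
width: 0.0683
```

Run:
```python
from m import *
o=arm.get_obs();print(o['clock'],o['ee_pos'],o['width'],o['ft_force'])
p=arm.capture('side');q=proj(p,[.42,-.253,.03]).astype(int);print(q);c=p['img'][q[1]-40:q[1]+40,q[0]-50:q[0]+50];save({'img':cv2.resize(c,None,fx=7,fy=7,interpolation=3)},'s2')
```

```text
2.9167 [ 0.4193 -0.2551  0.0267] 0.06834334581519501 [-0.5053 -0.687  -0.5976]
[380 202]
```

View pics/s2.png

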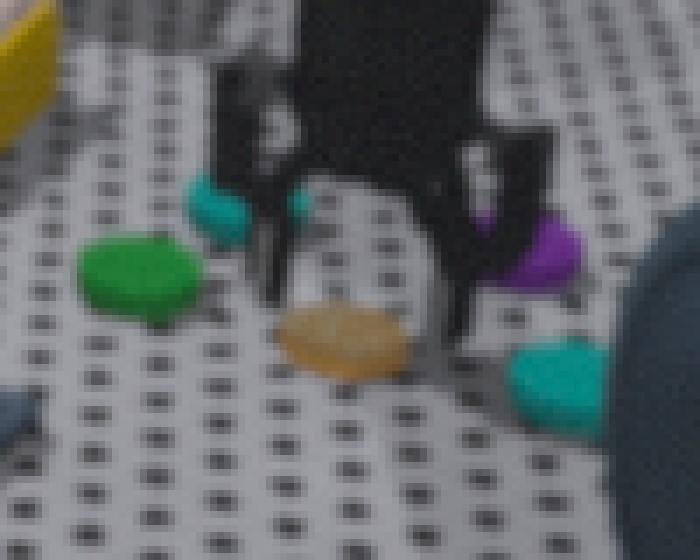

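Call:
send_rows:
  plan:
    - [0.05,0,0,0]
    - [0.1,0,0,0]
    - [0.15,0,0,0]
    - [0.15,0,0,0]

```text
clock: 3.3
ee_pos: [0.4194, -0.255, 0.0208]
ee_rot: [[-0.001, 1.0, 0.001], [0.001, 0.001, -1.0], [-1.0, -0.001, -0.001]]
ft_force: [0.2, 0.2, 0.8]
width: 0.0685
```

Call:
send_rows:
  plan:
    - [0,0,0,0]
    - [0,0,0,0]
    - [0,0,0,0]
    - [0,0,0,0]
    - [0,0,0,0]
  fingers: 0.4

```text
clock: 3.72
ee_pos: [0.4195, -0.255, 0.0213]
ee_rot: [[-0.001, 1.0, 0.001], [0.001, 0.001, -1.0], [-1.0, -0.001, -0.001]]
ft_force: [-1.9, -0.1, 5.6]
width: 0.0527
```

Call:
send_rows:
  plan:
    - [0,0,0,0]
    - [-0.05,0,0,0]
    - [-0.1,0,0,0]
    - [-0.14,0,0,0]
  fingers: 0.8

```text
clock: 4.05
ee_pos: [0.4195, -0.255, 0.027]
ee_rot: [[-0.001, 1.0, 0.001], [0.001, 0.001, -1.0], [-1.0, -0.001, -0.001]]
ft_force: [-0.3, -0.7, 0.3]
width: 0.0683
```

Call:
send_rows:
  plan:
    - [-0.2,0,0,0.8]
    - [-0.3,0,0,1.9]
    - [-0.3,0,0,3.0]
    - [-0.3,0,0,4.1]
    - [-0.3,0,0,5.2]
    - [-0.3,0,0,6.3]
    - [-0.3,0,0,7.4]
    - [-0.3,0,0,8.5]
    - [-0.3,0,0,9.6]
    - [-0.3,0,0,10.7]

```text
clock: 4.88
ee_pos: [0.4196, -0.2551, 0.0392]
ee_rot: [[-0.001, 0.431, -0.902], [0.001, -0.902, -0.431], [-1.0, -0.001, 0.0]]
ft_force: [-0.4, -0.2, 0.1]
width: 0.0686
```

Call:
send_rows:
  plan:
    - [0,0,0,1.1]
    - [0,0,0,2.2]
    - [0,0,0,3.3]
    - [0,0,0,4.3]
    - [0,0,0,4.3]
    - [0,0,0,4.3]

```text
clock: 5.38
ee_pos: [0.4195, -0.2551, 0.0392]
ee_rot: [[-0.001, -0.002, -1.0], [0.001, -1.0, 0.002], [-1.0, -0.001, 0.001]]
ft_force: [0.3, -0.6, 0.6]
width: 0.068
```

Run:
```python
from m import *
o=arm.get_obs();print(o['clock'],o['ee_pos'],o['ee_rot'],o['width'],o['ft_force'],np.degrees(np.arctan2(o['ee_rot'][1,1],o['ee_rot'][0,1])))
print(rel([.4195,-.254,.027]))
p=arm.capture('side')
for r in arm.silhouettes('dish_centre',p):
    m=r['region'];y,x=np.nonzero(m);print(x.mean(),y.mean(),m.sum(),np.median(p['img'][m],0),ray(p,x.mean(),y.mean(),.0075))
q=proj(p,[.42,-.253,.03]).astype(int);c=p['img'][q[1]-40:q[1]+40,q[0]-50:q[0]+50];save({'img':cv2.resize(c,None,fx=7,fy=7,interpolation=3)},'s3')
```

```text
5.3833 [ 0.4195 -0.2551  0.0392] [[-0.0007 -0.0016 -1.    ]
 [ 0.0008 -1.      0.0016]
 [-1.     -0.0008  0.0007]] 0.06804354514992114 [ 0.3106 -0.5618  0.6217] -90.09358258536963
[ 0.3048 -0.0266  0.0009]
361.93548387096774 191.0241935483871 124 [ 21. 129. 127.] [ 0.5153 -0.3246  0.0075]
380.7945205479452 210.23287671232876 146 [126. 102.  73.] [ 0.4141 -0.2506  0.0075]
349.1589743589744 201.0871794871795 195 [ 33. 123.  54.] [ 0.5134 -0.2433  0.0075]
```

View pics/s3.png

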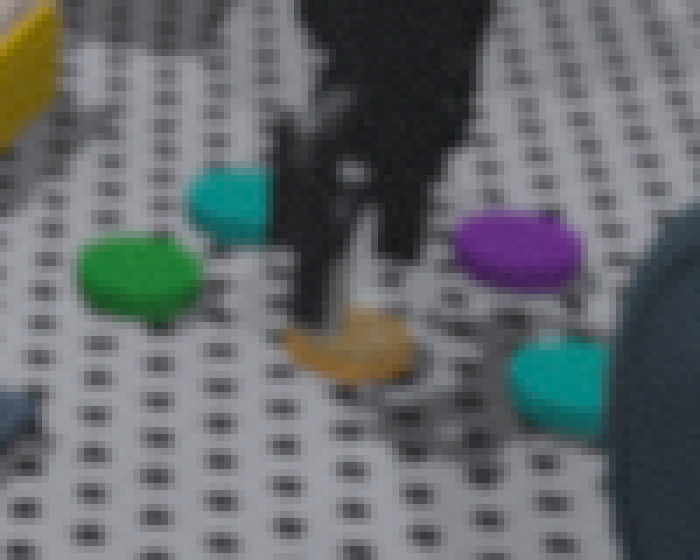

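Call:
send_rows:
  plan:
    - [0.1,-0.02,0,0]
    - [0.2,-0.02,0,0]
    - [0.31,-0.02,0,0]
    - [0.31,-0.02,0,0]

```text
clock: 5.82
ee_pos: [0.4188, -0.2537, 0.0257]
ee_rot: [[-0.002, -0.002, -1.0], [0.002, -1.0, 0.002], [-1.0, -0.002, 0.002]]
ft_force: [0.3, 0.6, -0.5]
width: 0.0683
```

Call:
send_rows:
  plan:
    - [0,0,0,0]
    - [0,0,0,0]
    - [0,0,0,0]
    - [0,0,0,0]
    - [0,0,0,0]
  fingers: 0.4

```text
clock: 6.23
ee_pos: [0.4187, -0.2536, 0.0258]
ee_rot: [[-0.002, -0.002, -1.0], [0.002, -1.0, 0.002], [-1.0, -0.002, 0.002]]
ft_force: [-1.9, 0.0, 4.3]
width: 0.0517
```

Call:
send_rows:
  plan:
    - [-0.3,0,0,0]
    - [-0.7,0,0,0]
    - [-1.2,0,0,0]
    - [-1.7,0,0,0]
    - [-2.0,0,0,0]
    - [-2.0,0,0,0]

```text
clock: 6.73
ee_pos: [0.4207, -0.2552, 0.1084]
ee_rot: [[0.002, -0.002, -1.0], [-0.001, -1.0, 0.002], [-1.0, 0.001, -0.002]]
ft_force: [-0.0, -0.5, -0.3]
width: 0.0522
```

Run:
```python
from m import *
o=arm.get_obs();print(o['clock'],o['ee_pos'],o['width'],o['ft_force'])
print(rel([.590,.041,.11]))
p=arm.capture('side')
for r in arm.silhouettes('dish_centre',p):
    m=r['region'];y,x=np.nonzero(m);print(x.mean(),y.mean(),m.sum(),np.median(p['img'][m],0),ray(p,x.mean(),y.mean(),.0075))
q=proj(p,o['ee_pos']).astype(int);c=p['img'][q[1]-40:q[1]+40,q[0]-50:q[0]+50];save({'img':cv2.resize(c,None,fx=7,fy=7,interpolation=3)},'s4')
```

```text
6.7333 [ 0.4207 -0.2552  0.1084] 0.052207426191670264 [-0.0221 -0.4616 -0.2858]
[-0.043  -7.4121 -4.2195]
349.6510416666667 200.83854166666666 192 [ 34. 122.  54.] [ 0.513  -0.2455  0.0075]
277.42791411042947 227.80521472392638 1304 [161. 158. 153.] [0.5892 0.0041 0.0075]
403.6989247311828 197.4731182795699 186 [ 96.5  47.  127. ] [ 0.395  -0.363   0.0075]
386.60714285714283 183.54761904761904 84 [122.5 100.   72. ] [ 0.4782 -0.4195  0.0075]
365.08187134502924 191.2514619883041 171 [ 19. 131. 129.] [ 0.5068 -0.3292  0.0075]
```

View pics/s4.png

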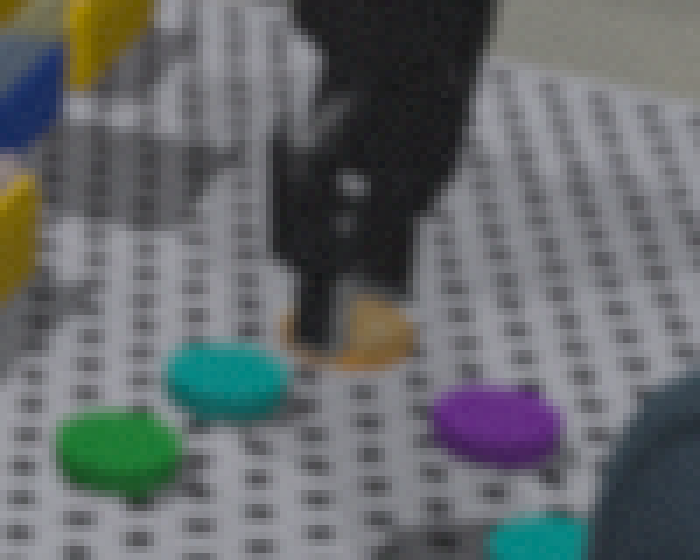

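Run:
```python
from m import *
p=arm.capture('top')
g=cv2.cvtColor(p['img'],7)[180:222,252:298];G=cv2.resize(g,None,fx=8,fy=8,interpolation=cv2.INTER_CUBIC)
G=cv2.GaussianBlur(G,(0,0),4)
tr=lambda x,y,z:(round(x,1),round(y,1),ray(p,(x+.5)/8-.5+252,(y+.5)/8-.5+180,z))
for r0,r1,z in((64,82,.04),(95,110,.044),(104,120,.042)):
    c=cv2.HoughCircles(G,cv2.HOUGH_GRADIENT,1,40,param1=60,param2=8,minRadius=r0,maxRadius=r1)
    if c is not None:
        for a in c[0][:2]: print(r0,a[2],tr(a[0],a[1],z))
_,b=cv2.threshold(G,0,255,cv2.THRESH_BINARY_INV+cv2.THRESH_OTSU)
for c in cv2.findContours(b,0,1)[0]:
    if cv2.contourArea(c)>8000:
        (x,y),(w,h),_=cv2.fitEllipse(c);print('hole',w/8,h/8,tr(x,y,.04))
hsv=cv2.cvtColor(p['img'],cv2.COLOR_RGB2HSV).astype(int);w=np.where((hsv[...,0]<8)|(hsv[...,0]>172),hsv[...,1]-90,0).clip(0)[222:244,262:286]
y,x=np.mgrid[222:244,262:286];print('knob',ray(p,(w*x).sum()/w.sum(),(w*y).sum()/w.sum(),.079))
for t in('nest','knob'):
  for r in arm.landmark_of(t,p)[:1]:print(t,r['xyz'])
C=cv2.resize(p['img'][170:250,200:350],(750,400),interpolation=3);save({'img':C},'c2')
print(rel([.4888,.0408,.11]))
```

```text
64 72.8 (np.float32(179.5), np.float32(157.5), array([0.5895, 0.0406, 0.04  ]))
64 64.6 (np.float32(216.5), np.float32(193.5), array([0.5787, 0.0293, 0.04  ]))
95 99.9 (np.float32(169.5), np.float32(183.5), array([0.5811, 0.0435, 0.044 ]))
95 98.1 (np.float32(198.5), np.float32(139.5), array([0.5946, 0.0349, 0.044 ]))
104 109.7 (np.float32(211.5), np.float32(178.5), array([0.583 , 0.0309, 0.042 ]))
104 113.7 (np.float32(208.5), np.float32(126.5), array([0.5988, 0.0319, 0.042 ]))
hole 17.823692321777344 18.19808006286621 (179.1, 156.4, array([0.5899, 0.0408, 0.04  ]))
hole 6.408384323120117 48.419654846191406 (343.7, 182.3, array([ 0.5824, -0.0092,  0.04  ]))
knob [0.5044 0.0397 0.079 ]
nest [0.5922, 0.0394, 0.0396]
knob [0.5057, 0.0424, 0.0695]
[-0.1177 -7.3512 -1.7542]
```

Call:
send_rows:
  plan:
    - [0,-0.8,-0.4,0]
    - [0,-1.6,-0.8,0]
    - [0,-2.5,-1.3,0]
    - [0,-3.4,-1.9,0]
    - [0,-4.3,-2.5,0]
    - [0,-5.2,-3.1,0]
    - [0,-6.0,-3.7,0]
    - [0,-6.8,-4.1,0]
    - [0,-7.3,-4.2,0]
    - [0,-7.4,-4.2,0]

```text
clock: 7.82
ee_pos: [0.5871, 0.0465, 0.1034]
ee_rot: [[-0.005, 0.003, -1.0], [0.005, -1.0, -0.003], [-1.0, -0.005, 0.005]]
ft_force: [-0.3, -0.1, -1.2]
width: 0.0517
```

Call:
send_rows:
  plan:
    - [0.3,0.13,-0.04,0]
    - [0.5,0.13,-0.04,0]
    - [0.68,0.13,-0.04,0]
    - [0.68,0.13,-0.04,0]
    - [0.68,0.13,-0.04,0]

```text
clock: 8.23
ee_pos: [0.5874, 0.0406, 0.0753]
ee_rot: [[-0.008, 0.002, -1.0], [0.005, -1.0, -0.002], [-1.0, -0.005, 0.008]]
ft_force: [0.1, 0.2, -0.9]
width: 0.0522
```

Run:
```python
from m import *
o=arm.get_obs();print(o['clock'],o['ee_pos'],o['ee_rot'],o['width'],o['ft_force'])
print(rel([.5888,.0407,.0658]))
p=arm.capture('side');c=p['img'][170:260,220:330];A=cv2.resize(c,None,fx=6,fy=6,interpolation=3);save({'img':A},'s5')
```

```text
8.2333 [0.5874 0.0406 0.0753] [[-0.0076  0.0018 -1.    ]
 [ 0.0049 -1.     -0.0018]
 [-1.     -0.0049  0.0076]] 0.05221955244978784 [ 0.0881  0.1681 -0.8595]
[ 0.2371 -0.0012 -0.0376]
```

View pics/s5.png

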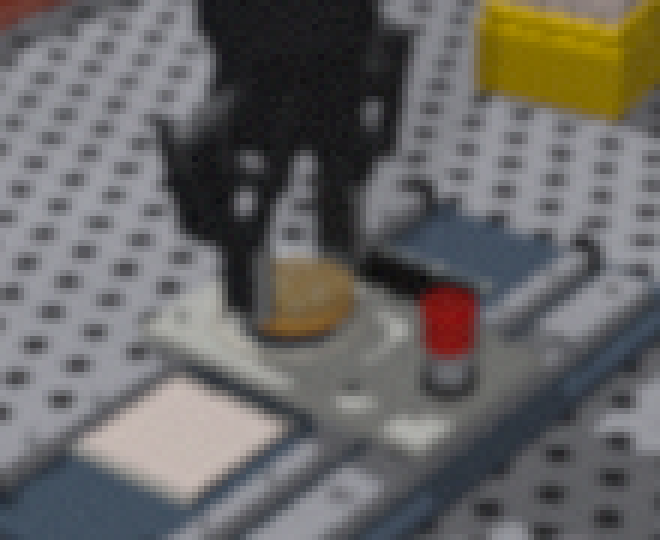

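Call:
send_rows:
  plan:
    - [0.05,0,-0.036,0]
    - [0.1,0,-0.036,0]
    - [0.12,0,-0.036,0]
    - [0.12,0,-0.036,0]

```text
clock: 8.62
ee_pos: [0.5894, 0.0406, 0.0712]
ee_rot: [[-0.006, 0.002, -1.0], [0.005, -1.0, -0.002], [-1.0, -0.005, 0.006]]
ft_force: [-0.7, -0.7, -0.2]
width: 0.052
```

Call:
send_rows:
  plan:
    - [0.03,0,0,0]
    - [0.06,0,0,0]
    - [0.09,0,0,0]
    - [0.09,0,0,0]

```text
clock: 8.95
ee_pos: [0.5892, 0.0407, 0.0673]
ee_rot: [[-0.007, 0.002, -1.0], [0.005, -1.0, -0.002], [-1.0, -0.005, 0.007]]
ft_force: [0.1, -0.1, -0.4]
width: 0.0521
```

Call:
send_rows:
  plan:
    - [0.02,0,0.005,0]
    - [0.04,0,0.005,0]
    - [0.05,0,0.005,0]
    - [0.05,0,0.005,0]

```text
clock: 9.28
ee_pos: [0.589, 0.0407, 0.0658]
ee_rot: [[-0.006, 0.002, -1.0], [0.005, -1.0, -0.002], [-1.0, -0.005, 0.006]]
ft_force: [-1.8, -0.2, 4.7]
width: 0.0523
```

Call:
send_rows:
  plan:
    - [0,0,0,0]
    - [0,0,0,0]
    - [0,0,0,0]
    - [0,0,0,0]
    - [0,0,0,0]
  fingers: 0.8

```text
clock: 9.7
ee_pos: [0.589, 0.0407, 0.0657]
ee_rot: [[-0.006, 0.002, -1.0], [0.005, -1.0, -0.002], [-1.0, -0.005, 0.006]]
ft_force: [0.3, -0.6, -0.3]
width: 0.0681
```

Call:
send_rows:
  plan:
    - [-0.2,0,0,0]
    - [-0.5,0,0,0]
    - [-0.9,0,0,0]
    - [-1.3,0,0,0]
    - [-1.7,0,0,0]
    - [-1.7,0,0.7,0]
    - [-1.7,0,1.4,0]
    - [-1.7,0,2.0,0]
    - [-1.7,0,2.1,0]
    - [-1.7,0,2.1,0]

```text
clock: 10.53
ee_pos: [0.5038, 0.0403, 0.1347]
ee_rot: [[-0.007, 0.002, -1.0], [0.005, -1.0, -0.002], [-1.0, -0.005, 0.007]]
ft_force: [0.9, 0.6, 0.6]
width: 0.0681
```

Run:
```python
from m import *
o=arm.get_obs();print(o['clock'],o['ee_pos'],o['ee_rot'],o['width'],o['ft_force'])
print(rel([.5045,.040,.067]))
p=arm.capture('side');c=p['img'][170:260,220:330];A=cv2.resize(c,None,fx=6,fy=6,interpolation=3);save({'img':A},'s6')
for r in arm.silhouettes('dish_centre',p):
    m=r['region'];y,x=np.nonzero(m);print('side',m.sum(),np.median(p['img'][m],0),ray(p,x.mean(),y.mean(),.0475))
```

```text
10.5333 [0.5038 0.0403 0.1347] [[-0.0073  0.0019 -1.    ]
 [ 0.0049 -1.     -0.002 ]
 [-1.     -0.0049  0.0073]] 0.06813968662770481 [0.8524 0.6202 0.6498]
[ 1.6927  0.0168 -0.0294]
side 162 [ 18.  128.  125.5] [ 0.4738 -0.2592  0.0475]
side 220 [ 20.  129.5 126.5] [ 0.3056 -0.2042  0.0475]
side 265 [128. 108.  77.] [0.5917 0.0408 0.0475]
side 237 [ 35. 118.  53.] [ 0.4777 -0.1803  0.0475]
side 223 [ 96.  49. 123.] [ 0.368  -0.29    0.0475]
```

View pics/s6.png

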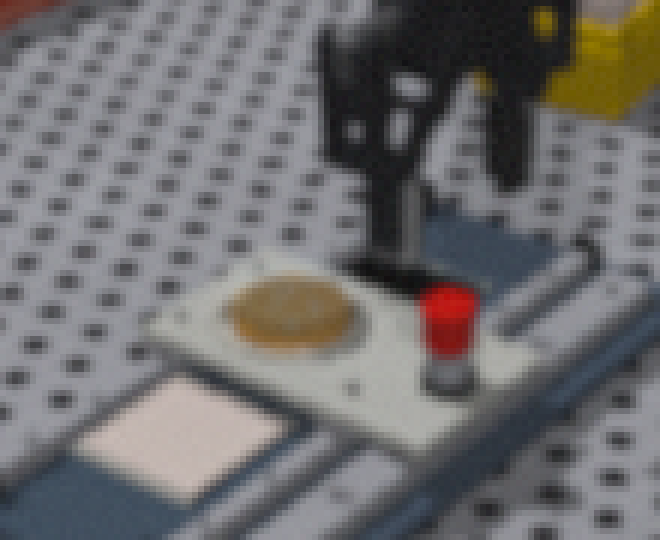

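Call:
send_rows:
  plan:
    - [0.3,0.01,-0.02,0]
    - [0.7,0.01,-0.02,0]
    - [1.1,0.01,-0.02,0]
    - [1.3,0.01,-0.02,0]
    - [1.4,0.01,-0.02,0]
    - [1.4,0.01,-0.02,0]

```text
clock: 11.13
ee_pos: [0.5073, 0.04, 0.0782]
ee_rot: [[-0.006, 0.002, -1.0], [0.005, -1.0, -0.002], [-1.0, -0.005, 0.006]]
ft_force: [-0.1, -0.7, 0.1]
width: 0.068
```

Call:
send_rows:
  plan:
    - [0,0,0,0]
    - [0,0,0,0]
    - [0,0,0,0]
    - [0,0,0,0]
    - [0,0,0,0]
    - [0,0,0,0]
    - [0,0,0,0]
  fingers: 0.1

```text
clock: 11.72
ee_pos: [0.508, 0.04, 0.0792]
ee_rot: [[-0.004, 0.002, -1.0], [0.005, -1.0, -0.002], [-1.0, -0.005, 0.004]]
ft_force: [-0.6, -0.3, 5.3]
width: 0.0221
```

Call:
send_rows:
  plan:
    - [-0.06,0,0,0]
    - [-0.12,0,0,0]
    - [-0.19,0,0,0]
    - [-0.25,0,0,0]
    - [-0.25,0,0,0]
    - [-0.25,0,0,0]
    - [-0.25,0,0,0]

```text
clock: 12.3
ee_pos: [0.508, 0.0399, 0.0888]
ee_rot: [[-0.004, 0.002, -1.0], [0.005, -1.0, -0.002], [-1.0, -0.005, 0.004]]
ft_force: [3.6, -0.4, -8.7]
width: 0.0225
```

Call:
send_rows:
  plan:
    - [0,-0.06,0,0]
    - [0,-0.18,0.002,0]
    - [0,-0.34,0.003,0]
    - [0,-0.52,0.005,0]
    - [0,-0.7,0.006,0]
    - [0,-0.88,0.008,0]
    - [0,-1.06,0.01,0]
    - [0,-1.22,0.011,0]
    - [0,-1.34,0.012,0]
    - [0,-1.4,0.013,0]

```text
clock: 13.13
ee_pos: [0.5075, 0.0803, 0.089]
ee_rot: [[-0.005, 0.024, -1.0], [0.017, -1.0, -0.024], [-1.0, -0.017, 0.005]]
ft_force: [2.3, -1.7, -9.0]
width: 0.022
```

Run:
```python
from m import *
o=arm.get_obs();print(o['clock'],o['ee_pos'],o['width'],o['ft_force']);print(rel([.508-.00064,.1100,o['ee_pos'][2]]))
```

```text
13.1333 [0.5075 0.0803 0.089 ] 0.021983845170678282 [ 2.2531 -1.6604 -9.0072]
[ 0.0128 -0.743  -0.0147]
```

Call:
send_rows:
  plan:
    - [0,-0.1,0,0]
    - [0,-0.2,0,0]
    - [0,-0.3,0,0]
    - [0,-0.4,0,0]
    - [0,-0.5,0,0]
    - [0,-0.5,0,0]
    - [0,-0.5,0,0]

```text
clock: 13.72
ee_pos: [0.5074, 0.0902, 0.0893]
ee_rot: [[-0.006, 0.039, -0.999], [0.026, -0.999, -0.039], [-1.0, -0.026, 0.005]]
ft_force: [2.3, 0.1, -9.2]
width: 0.0222
```

Run:
```python
from m import *
o=arm.get_obs();print(o['clock'],o['ee_pos'],o['width'],o['ft_force'],o['moment'],o['q']);print(rel([.508-.00064,.1100,o['ee_pos'][2]]))
```

```text
13.7167 [0.5074 0.0902 0.0893] 0.02222742005403758 [ 2.3165  0.1054 -9.2258] [-0.477  -0.5723 -0.6672] [ 0.038   0.3732 -0.3738  0.8286  0.0264  3.1408]
[ 0.0129 -0.4932 -0.0191]
```

Call:
send_rows:
  plan:
    - [0.02,0,0,0]
    - [0.04,0,0,0]
    - [0.05,0,0,0]
    - [0.05,0,0,0]

```text
clock: 14.05
ee_pos: [0.5074, 0.0903, 0.0873]
ee_rot: [[-0.006, 0.038, -0.999], [0.026, -0.999, -0.039], [-1.0, -0.026, 0.005]]
ft_force: [1.5, -0.5, -8.0]
width: 0.022
```

Call:
send_rows:
  plan:
    - [0,0,0,0]
    - [0,0,0,0]
    - [0,0,0,0]
    - [0,0,0,0]
  fingers: 0.6

```text
clock: 14.38
ee_pos: [0.5078, 0.0905, 0.0881]
ee_rot: [[-0.005, 0.039, -0.999], [0.027, -0.999, -0.039], [-1.0, -0.027, 0.004]]
ft_force: [-0.2, 0.3, -0.1]
width: 0.0509
```

Call:
send_rows:
  plan:
    - [0,0,0,-0.8]
    - [0,0,0,-1.8]
    - [0,0,0,-2.8]
    - [0,0,0,-3.8]
    - [0,0,0,-4.7]
    - [0,0,0,-4.7]
    - [0,0,0,-4.7]

```text
clock: 14.97
ee_pos: [0.508, 0.0906, 0.0884]
ee_rot: [[-0.004, 0.505, -0.863], [0.027, -0.863, -0.505], [-1.0, -0.025, -0.01]]
ft_force: [-0.7, 0.4, -0.4]
width: 0.0512
```

Run:
```python
from m import *
o=arm.get_obs();print(o['clock'],o['ee_pos'],o['ee_rot'],o['width'],o['ft_force'],o['q'])
p=arm.capture('side');c=p['img'][170:260,200:310];A=cv2.resize(c,None,fx=6,fy=6,interpolation=3);save({'img':A},'s7')
hsv=cv2.cvtColor(p['img'],cv2.COLOR_RGB2HSV).astype(int);m=((hsv[...,0]<8)|(hsv[...,0]>172))&(hsv[...,1]>150)
m[:200]=0;m[260:]=0;m[:,:240]=0;m[:,320:]=0
for c,a,b in ctr(m):print('red',c,a,b,ray(p,*c,.078))
```

```text
14.9667 [0.508  0.0906 0.0884] [[-0.004   0.5049 -0.8632]
 [ 0.0271 -0.8628 -0.5048]
 [-0.9996 -0.0254 -0.0103]] 0.05121820344719466 [-0.6757  0.3742 -0.4362] [ 0.0382  0.374  -0.3753  0.8244  0.0273  2.6504]
red [285.3158 227.2632] 19 [284 224   4   9] [0.5053 0.0765 0.078 ]
```

View pics/s7.png

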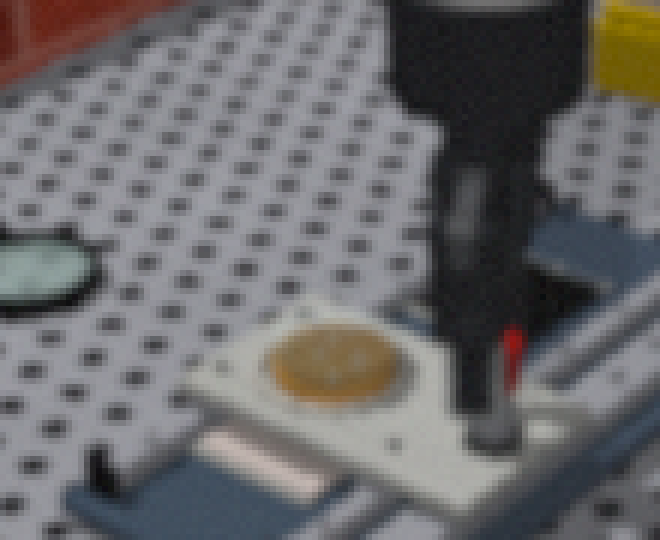

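Call:
send_rows:
  plan:
    - [0.02,0,0,0]
    - [0.05,0,0,0]
    - [0.05,0,0,0]

```text
clock: 15.27
ee_pos: [0.5078, 0.0907, 0.0861]
ee_rot: [[-0.004, 0.504, -0.863], [0.027, -0.863, -0.504], [-1.0, -0.026, -0.01]]
ft_force: [-0.9, 0.3, -0.0]
width: 0.0512
```

Call:
send_rows:
  plan:
    - [0,0,0,0]
    - [0,0,0,0]
    - [0,0,0,0]
    - [0,0,0,0]
    - [0,0,0,0]
    - [0,0,0,0]
  fingers: 0.1

```text
clock: 15.77
ee_pos: [0.5075, 0.091, 0.0863]
ee_rot: [[-0.005, 0.505, -0.863], [0.028, -0.863, -0.505], [-1.0, -0.026, -0.01]]
ft_force: [-2.5, 3.1, 3.8]
width: 0.0219
```

Call:
send_rows:
  plan:
    - [-0.02,0,0,0]
    - [-0.04,0,0,0]
    - [-0.05,0,0,0]
    - [-0.05,0,0,0]

```text
clock: 16.1
ee_pos: [0.5075, 0.0906, 0.0875]
ee_rot: [[-0.005, 0.504, -0.863], [0.027, -0.863, -0.504], [-1.0, -0.026, -0.009]]
ft_force: [2.0, 1.6, -9.1]
width: 0.0223
```

Run:
```python
from m import *
o=arm.get_obs();print(o['clock'],o['ee_pos'],o['width'],o['ft_force'],o['q']);print(rel(o['ee_pos']+np.array([-.00018,.0197,0])))
```

```text
16.1 [0.5075 0.0906 0.0875] 0.02226619136776864 [ 1.9728  1.606  -9.1348] [ 0.0383  0.3751 -0.3764  0.8236  0.0272  2.651 ]
[ 0.0133 -0.4273 -0.2445]
```

Call:
send_rows:
  plan:
    - [0.001,-0.04,-0.02,0]
    - [0.003,-0.1,-0.06,0]
    - [0.005,-0.18,-0.105,0]
    - [0.008,-0.26,-0.15,0]
    - [0.01,-0.33,-0.19,0]
    - [0.012,-0.39,-0.225,0]
    - [0.013,-0.427,-0.245,0]
    - [0.013,-0.427,-0.245,0]
    - [0.013,-0.427,-0.245,0]

```text
clock: 16.85
ee_pos: [0.5072, 0.1108, 0.0875]
ee_rot: [[-0.006, 0.505, -0.863], [0.028, -0.863, -0.505], [-1.0, -0.027, -0.009]]
ft_force: [2.0, 0.5, -8.8]
width: 0.022
```

Call:
send_rows:
  plan:
    - [0.03,0.015,0.009,0]
    - [0.06,0.017,0.01,0]
    - [0.1,0.019,0.011,0]
    - [0.14,0.02,0.012,0]
    - [0.14,0.02,0.012,0]

```text
clock: 17.27
ee_pos: [0.5072, 0.11, 0.0818]
ee_rot: [[-0.005, 0.505, -0.863], [0.028, -0.863, -0.505], [-1.0, -0.027, -0.009]]
ft_force: [0.9, 1.0, -6.2]
width: 0.0221
```

Call:
send_rows:
  plan:
    - [0.03,0,0,0]
    - [0.06,0,0,0]
    - [0.09,0,0,0]
    - [0.115,0,0,0]
    - [0.115,0,0,0]
    - [0.115,0,0,0]

```text
clock: 17.77
ee_pos: [0.5073, 0.1101, 0.079]
ee_rot: [[-0.004, 0.505, -0.863], [0.028, -0.863, -0.505], [-1.0, -0.026, -0.01]]
ft_force: [-4.6, -1.0, 9.3]
width: 0.0224
```

Call:
send_rows:
  plan:
    - [0,0,0,0]
    - [0,0,0,0]
    - [0,0,0,0]
    - [0,0,0,0]
    - [0,0,0,0]
  fingers: 0.6

```text
clock: 18.18
ee_pos: [0.5075, 0.1101, 0.0789]
ee_rot: [[-0.004, 0.505, -0.863], [0.028, -0.863, -0.505], [-1.0, -0.026, -0.01]]
ft_force: [-0.3, -0.2, -0.8]
width: 0.0512
```

Run:
```python
from m import *
o=arm.get_obs();print(o['clock'],o['ee_pos'],o['width'],o['ft_force'])
p=arm.capture('side');c=p['img'][170:260,200:310];A=cv2.resize(c,None,fx=6,fy=6,interpolation=3);save({'img':A},'s8')
for t in('nest','white_tile','dish_centre','knob'):
  for r in arm.landmark_of(t,p)[:5]: print(t,r['xyz'],r['confidence'])
t=arm.capture('top')
for r in arm.silhouettes('dish_centre',t)[:5]:
    m=r['region'];y,x=np.nonzero(m);print('top',m.sum(),np.median(t['img'][m],0),ray(t,x.mean(),y.mean(),.0475))
```

```text
18.1833 [0.5075 0.1101 0.0789] 0.051225152218562435 [-0.298  -0.2206 -0.7942]
nest [0.5932, 0.1075, 0.043] 0.91
nest [0.4341, 0.3856, 0.0025] 0.48
white_tile [0.5849, 0.1129, 0.0167] 0.42
dish_centre [0.5047, -0.3257, 0.0057] 0.64
dish_centre [0.59, 0.1129, 0.0482] 0.58
dish_centre [0.5122, -0.2424, 0.003] 0.57
dish_centre [0.3901, -0.3635, 0.0054] 0.55
dish_centre [0.3256, -0.2688, 0.008] 0.46
knob [0.5051, 0.109, 0.0638] 0.4
top 426 [ 46. 132. 133.] [ 0.33   -0.2589  0.0475]
top 381 [100.  60. 130.] [ 0.3951 -0.3506  0.0475]
top 385 [ 44. 132. 133.] [ 0.5045 -0.3178  0.0475]
top 394 [ 53. 122.  69.] [ 0.5094 -0.235   0.0475]
```

View pics/s8.png

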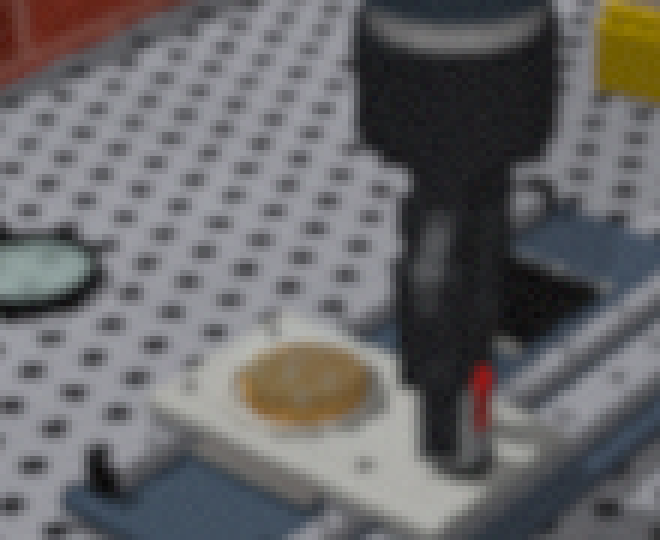

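Call:
send_rows:
  plan:
    - [0,0,0,0]
    - [0,0,0,0]
    - [0,0,0,0]
    - [0,0,0,0]
    - [0,0,0,0]
    - [0,0,0,0]
    - [0,0,0,0]
  fingers: 0.1

```text
clock: 19.12
ee_pos: [0.5072, 0.1101, 0.0791]
ee_rot: [[-0.004, 0.505, -0.863], [0.028, -0.863, -0.505], [-1.0, -0.026, -0.01]]
ft_force: [-2.0, 0.0, 5.0]
width: 0.022
```

Run:
```python
from m import *
o=arm.get_obs();print(o['clock'],o['ee_pos'],o['width'],o['ft_force'],o['moment'])
```

```text
19.1167 [0.5072 0.1101 0.0791] 0.022022985406091225 [-1.9686  0.0386  5.0176] [-0.1195  0.3174  0.0407]
```

Call:
send_rows:
  plan:
    - [0.03,0,0,0]
    - [0.05,0,0,0]
    - [0.05,0,0,0]
    - [0.05,0,0,0]

```text
clock: 19.45
ee_pos: [0.5074, 0.1102, 0.0789]
ee_rot: [[-0.003, 0.505, -0.863], [0.028, -0.863, -0.505], [-1.0, -0.026, -0.011]]
ft_force: [-7.0, -1.3, 16.9]
width: 0.022
```

Run:
```python
from m import *
o=arm.get_obs();print(o['clock'],o['ee_pos'],o['width'],o['ft_force'],abs(o['qvel']).max())
p=arm.capture('side')
for t in('nest','dish_centre'):
  for r in arm.landmark_of(t,p)[:5]: print(t,r['xyz'],r['confidence'])
for r in arm.silhouettes('dish_centre',p):
    m=r['region'];y,x=np.nonzero(m);print('side',m.sum(),np.median(p['img'][m],0),ray(p,x.mean(),y.mean(),.0475))
```

```text
19.45 [0.5074 0.1102 0.0789] 0.022001983210417856 [-7.0309 -1.3424 16.8587] 0.0014315917278159567
nest [0.594, 0.1079, 0.0441] 0.75
dish_centre [0.5908, 0.1106, 0.0454] 0.61
dish_centre [0.5044, -0.3275, 0.0075] 0.61
dish_centre [0.5152, -0.2422, 0.0042] 0.57
dish_centre [0.3302, -0.2701, 0.0106] 0.49
side 298 [128.5 109.   77. ] [0.5904 0.1087 0.0475]
side 192 [ 32. 119.  52.] [ 0.478  -0.179   0.0475]
side 247 [ 22. 129. 127.] [ 0.3087 -0.2056  0.0475]
side 181 [ 96.  48. 125.] [ 0.3688 -0.2896  0.0475]
side 145 [ 18. 129. 127.] [ 0.4725 -0.2582  0.0475]
```

```bash
python3 -c "
from workcell import arm
print(arm.hand_in())"
```

```text
the job is handed in; nothing more can be done
None
```

I picked up the amber dish, set it flat in the white ring, then pulled the plunger and slid the carriage about 70 mm to the white tile on the +y side. I let the pin drop and handed in at about 19.5 s, still gripping the red knob; `hand_in()` gave no verdict.

**Last checks that agreed:**
- **Pin:** 12 N more downward push moved the tool only 0.2 mm, so the pin is on a hard stop.
- **Carriage:** the knob grasp moved from y = 0.040 to 0.110, which is 70 mm.
- **Dish:** the side picture just before the final grip showed it flat in the ring. Afterwards the networks put it at about (0.590, 0.109–0.111), with the ring at about (0.59, 0.11).

**What was off or not settled:**
- **Mid-slide re-grip:** the last joint reached its range limit (3.1408 rad read, limit given as 3.14) and stalled the slide at about 50 mm. I let the pin rest on the bar, re-gripped the knob about 28° round and carried on. The tool stayed tilted about 1.5°.
- **Pin height:** the tool stopped about 0.7 mm higher than I predicted for "fully home". I opened the fingers so the spring could seat the pin, then re-gripped. I take the difference as give in the arm and pads, but the cameras are too coarse to confirm it.
- **Gripper width:** it read 52 mm on the 55 mm dish and 22 mm on the 24 mm knob, so it reads 2–3 mm low.
- **Network scatter:** the nest estimate was 3 to 4 mm from my own measurement, within its stated accuracy.

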